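# Hang the parts basket on the blow-off stand and hold the carriage down at its third notch

## Robot

A 6-joint arm with a two-finger parallel gripper is mounted at the origin on a cart in front of the work surface, level with it; the furniture and walls round the work are solid. World frame = base frame: x ahead of the robot, y to its left, z up, the work surface at z = 0. Lengths are in m, angles in degrees, forces in N, time in s.
With the tool pointing down it reaches from about 0.35 to 0.875 m from the base axis. Payload 4.2 kg.
Tool frame: the origin (TCP) lies between the finger pads; the fingertips stand 14 mm ahead of it and the grasp point (between the pads) lies 5 mm behind it; z points along the fingers, y is the line along which they close (so a half turn about z gives the same grasp; the last joint's range is limited). The gripper opens to 87 mm and grips with 3 to 60 N. Pads are 19 mm wide; open, the fingers measure 117 mm over their backs; the gripper's body (75 mm by 190 mm) begins 51 mm behind the grasp point.
Start: joints at [79.274, 22.042, 0.453, 0, -68.411, -14.817], TCP at [0.269, 0.564, 0.237] pointing down, gripper open.
Joint ranges: [-179.83, 179.83], [-69.29, 118.12], [-61.27, 80.66], [-181.25, 117.63], [-171.15, -9.14], [-177.46, 177.46]. Speed limits (degrees/s): [159.86, 159.86, 180, 180, 180, 180].

## Interface

Orientations are given as a 3x3 rotation matrix whose columns are the frame's x, y, z axes.
In Python, from station import * gives the robot as it stands. The module is installed in compiled form; this text tells all that it offers.
- The arm moves only by the tool play_rows, never from a script. Its argument "steps" is a list of rows, each an object of numbers: "ax", "ay", "az": the turn, a rotation vector about the tool's x, y, z in degrees; "dx", "dy", "dz": the shift along the tool's x, y, z in mm; "claw": the finger opening in mm, from 0 to 87. A call has 1 to 20 rows; each row shifts and turns the commanded pose from where the row before left it, along the tool's axes as they then stand; what a row does not reach is not made up. A row lasts 1/10 s, in which the tool goes at most 50 mm and 8.59 degrees, less where a joint would pass 70% of its speed; a pose out of reach is approached as far as the arm can. A call with a gripper value outside its range is refused whole. The fingers move at their own pace and stop on an object; the grip force is fixed at half the most. Time passes only in rows, so rows that do not move let the fingers close. It gives the time, the measured TCP pose, the force, the opening and the grip force at its end, in the units of the state.
- sense(): the state, without advancing time (a new reading comes with each control period).
- capture(name): name is "side" or "top"; returns a dict with "frame" (400x640x3 uint8, blue, green, red), "range_z" (400x640 float32, m along the optical axis (not along the pixel's ray), 0 where there is no reading), "fx", "fy", "cx", "cy" (pixels), "xyz" and "rotation" of the camera in the world. Camera axes: x right, y down, z forward; pixel columns grow to the right and rows downward; lengths in m; the calibration is good to about 2 mm. A picture is of the moment at which its call begins.
- finish_job(): hands the job in; it is judged then, once.
The state is a dict: "time_s": time; "joints": joint angles; "joint_velocities": joint speeds; "effort": joint torques, N m; "tcp_pos": TCP position; "ee_rot": TCP orientation; "wrist_force": force on the tool from outside, world axes, zero at the start; "moment": the same for the moment, N m; "gripper_width": opening from 0.0 (shut) to 1.0 (fully open); "gripper_force": force on a finger pad.
Only numpy, scipy, OpenCV 4.12 (cv2) and the standard library are available. Lean on these libraries where they do the work, as an engineer would, in place of code of your own. Each camera call takes 0.05 s, during which the arm holds its last target. There are 200 camera calls.

## Task

Dry the washed cog: hang its wire basket by its handle on the two hooks of the blow-off stand and let go of it, then press the stand's hand pad down past the first two notches to the third, so that the basket hangs wholly inside the steel well. The carriage springs back up when released and only works the air while it is held, so finish while still holding the pad down at the third notch, with the basket hanging freely from the hooks and the cog in it. Leave the tools and parts lying around where they are.

Things in the scene. Friction and masses are not known exactly. Their poses are not given: they have to be found in the camera images.
- stand: Blow-off stand, grey base plate 206 x 164 mm fixed to the bench; its place and yaw vary. Origin: on the bench under the midpoint of its two hooks. Axes (shared by the stand's points): x to the back, y to the left, z up. A mast 92 mm wide stands at x = 92 to 128 mm, its top at z = 279 mm; the well is centred on the origin.
- hook_now (a point): Middle of the basket's bar when it hangs in the hooks; moves with the carriage, 236 mm above the bench when up. Two 8 mm prongs, 64 mm apart (y = -32, +32 mm), come forward from the carriage 92 mm behind, 10 mm above this point, dip to a seat here (bar has 5 mm play to front and back) and turn up in front: tips reach 22 mm forward, 14 mm above this point.
- pad_top (a point): Middle of the top of the black hand pad, 56 x 46 mm, 14 mm thick, on an arm to the right of the well: 20 mm behind and 145 mm right of the hooks' midpoint, 190 mm above the bench when the carriage is up. It goes straight down with the carriage.
- carriage (a joint): How far the carriage (hooks and hand pad) is pressed down, in m: 0 up, notches at 0.026, 0.054, 0.082, end stop 0.088. A spring lifts it back to 0 from anywhere, notches too. With the basket on it takes 4 to 6 N at the top and 9 to 11 N at the bottom, 2 to 3 N more or less between the notches.
- well_mouth (a point): Middle of the mouth of the open stainless well (134 x 148 mm outside, 128 x 142 mm inside), level with the top of its rim, 119 mm above the bench. The jet pipes on its floor are 92 mm below.
- basket: Small wire basket, 94 x 104 x 45 mm, about 0.22 kg, with a fixed upright handle. Origin: middle of its underside; z up, y along the handle's bar (a half turn looks the same).
- basket_bar (a point): Middle of the handle's bar, 105 mm above the basket's underside. 10 mm steel bar along the basket's y, straight for 92 mm; its middle 42 mm has a black grip sleeve 12 mm wide (basket's x) and 14 mm high. The hooks take the bar on both sides of the sleeve. The handle's uprights are at y = -51 and +51 mm.
- cog: Pair of steel sprockets 81 mm across, 8 mm thick, 0.05 kg, loose, lying flat in the basket. Origin: middle of its underside.
- spanner: Small steel combination spanner, 129 mm long, lying on the bench near the basket; leave it.
- brake_pad: Black brake pad 52 x 30 x 12 mm on the bench beside the stand, under the hand pad; leave it.
- cassette: Cassette of sprockets, 109 mm across, 24 mm high, at the right; leave it.
- grease_tin: Round tin 79 mm across, 30 mm high, at the left; leave it.
Not all that is in view belongs to the job. Of the things that look like the basket, the larger one is meant.

How it is judged (in metres and radians):
On the way:
1. the basket hangs level on both hooks, let go, with the carriage still up and the cog in the basket (contact force between basket and hook above 1 N and contact force between basket and the fingers below 0.1 N and distance between basket_bar and hook_now below 0.016 m and angle between basket's own z axis and vertical below 0.2 rad and distance between cog and basket below 0.03 m and value of joint carriage below 0.012 m), for 0.3 s.
At the end, for the whole second after the job is handed in: The pad is being pressed (over 3 N) with the carriage over 76 mm down (third notch); the basket hangs from the hooks (bar within 16 mm of the seats, tilt under 0.2 rad, nearly still), below the well's rim, touching neither well nor robot; the cog is in it (value of joint carriage above 0.076 m and contact force between any of the fingers, the arm and press_pad above 3 N and contact force between basket and hook above 1 N and contact force between basket and well below 0.3 N and contact force between basket and the fingers below 0.1 N and contact force between basket and the arm below 0.1 N and distance between basket_bar and hook_now below 0.016 m and angle between basket's own z axis and vertical below 0.2 rad and z of basket in the frame of well_mouth below -0.05 m and distance between cog and basket below 0.03 m and linear speed of basket below 0.05 m/s); the arm keeps its last pose, push and grip.
It fails at once if a bystander is pushed more than 30 mm from its place (distance of any of spanner, brake_pad, cassette, grease_tin from where it was at the start of the episode above 0.03 m).
It also fails if it takes over 67 s, if anything falls off the work surface, if the arm or the gripper's body presses on something with over 40 N, if the wrist force passes 120 N, or if a joint passes its speed limit or range.

## Working session

There is one attempt and no reset: what is moved stays moved. The work goes in short steps, Python scripts to look and compute and a tool call to move; the robot and the scene stay as the last step left them, time stands still between calls to the robot, and variables do not carry over. Pictures are saved under pics/ and viewed, at most 10 in all, crops included, and the job is handed in when it is done.

Besides the shell and the picture viewer there is one more tool, called after "Emit:" by a JSON object that holds its "op" and its "data". play_rows: Moves the arm, as the interface text tells. Its arguments: {"type":"object","properties":{"steps":{"type":"array"}},"required":["steps"]}

```bash
mkdir -p pics; cat > h.py <<'E'
from station import *
import numpy as np, cv2
def cam(n):
    c=capture(n); return c
def pts(c):
    h,w=c["range_z"].shape; u,v=np.meshgrid(np.arange(w),np.arange(h)); z=c["range_z"].astype(float)
    p=np.stack([(u-c["cx"])/c["fx"]*z,(v-c["cy"])/c["fy"]*z,z],-1)
    P=p@np.array(c["rotation"]).T+np.array(c["xyz"]); P[z==0]=np.nan; return P
E
python3 - <<'E'
from h import *
for n in("top","side"):
    c=cam(n); np.save(n+"P.npy",pts(c)); cv2.imwrite(f"pics/{n}0.png",c["frame"]); print(n,c["xyz"],np.round(c["rotation"],3).tolist(),c["fx"],c["cx"],c["cy"])
print(sense())
E
```

```text
top [-0.3002364   0.30956124  1.6424398 ] [[-0.266, -0.834, 0.484], [-0.964, 0.225, -0.142], [0.01, -0.505, -0.863]] 501.26864376267076 312.5047559048394 194.9514017289609
side [ 0.11382447 -1.01101261  0.68890368] [[0.926, -0.16, 0.341], [-0.377, -0.382, 0.844], [-0.005, -0.91, -0.414]] 450.73931598471864 322.1526191546142 197.83260730285645
{'time_s': 0.1, 'joints': array([ 7.92740404e+01,  2.20859859e+01,  3.88593640e-01, -2.65887657e-02,
       -6.84105502e+01, -1.48171777e+01]), 'joint_velocities': array([ 0.03666502, -0.01009311,  0.22508961,  0.17064191, -0.03531966,
       -0.03017022]), 'effort': array([-1.93688593e-04, -3.91688883e+01,  1.87934214e+01,  4.23177034e+00,
        1.34674046e-02, -7.48809816e-05]), 'tcp_pos': array([0.2692468 , 0.56347255, 0.23557629]), 'ee_rot': array([[ 9.02187112e-01, -4.31344196e-01, -7.74584434e-04],
       [-4.31344887e-01, -9.02185376e-01, -1.77069069e-03],
       [ 6.49584035e-05,  1.93160735e-03, -9.99998132e-01]]), 'wrist_force': array([0.06372347, 0.39762378, 0.38010663]), 'moment': array([-0.00928939, -0.00928717,  0.00223104]), 'gripper_force': 0.0, 'gripper_width': 0.9976217081305057}
```

View pics/top0.png

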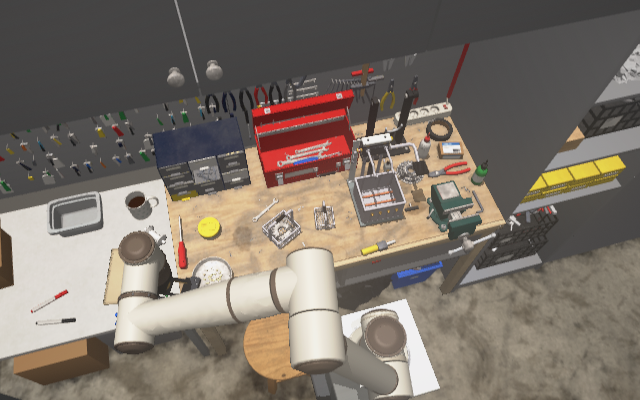

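View pics/side0.png

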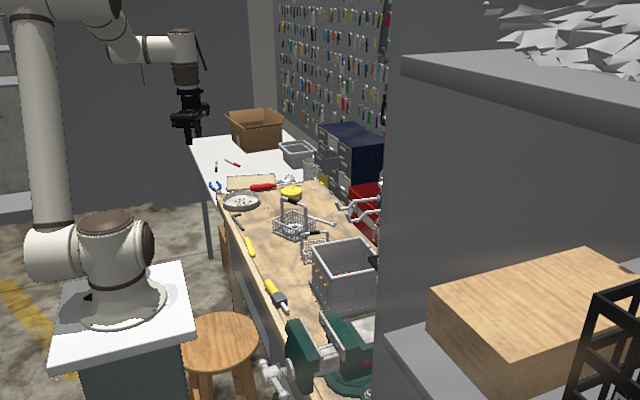

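The top view shows two candidates for the basket: a larger one at (282,228) and a smaller one at (325,215). The stand with its well is at (378,195). In the side view the baskets are at about (290,222) and (315,245), and the well is at (345,275). By the description I choose the one at (282,228), and I'll check it in a close crop.

```bash
python3 - <<'E'
from h import *
t=cv2.imread("pics/top0.png")[120:260,240:440]; s=cv2.imread("pics/side0.png")[170:310,240:400]
cv2.imwrite("pics/c1.png",cv2.resize(t,None,fx=4,fy=4,interpolation=cv2.INTER_CUBIC))
cv2.imwrite("pics/c2.png",cv2.resize(s,None,fx=4,fy=4,interpolation=cv2.INTER_CUBIC))
P=np.load("topP.npy")
z=P[...,2]
for r in [(215,250,260,302),(200,232,312,338),(130,225,345,415)]:
    Q=P[r[0]:r[1],r[2]:r[3]].reshape(-1,3); Q=Q[np.isfinite(Q[:,0])]
    print(r,np.histogram(Q[:,2],bins=np.arange(-.02,.32,.02))[0])
E
```

```text
(215, 250, 260, 302) [218 905 130 118  11   7  68   2   0   0   0   0   0   0   0   0]
(200, 232, 312, 338) [169 501 101   8  22  26   0   0   0   0   0   0   0   0   0   0]
(130, 225, 345, 415) [ 585 2303  772  336  382  507  416  276   58   65   47  164  178  252
  218   63]
```

View pics/c1.png

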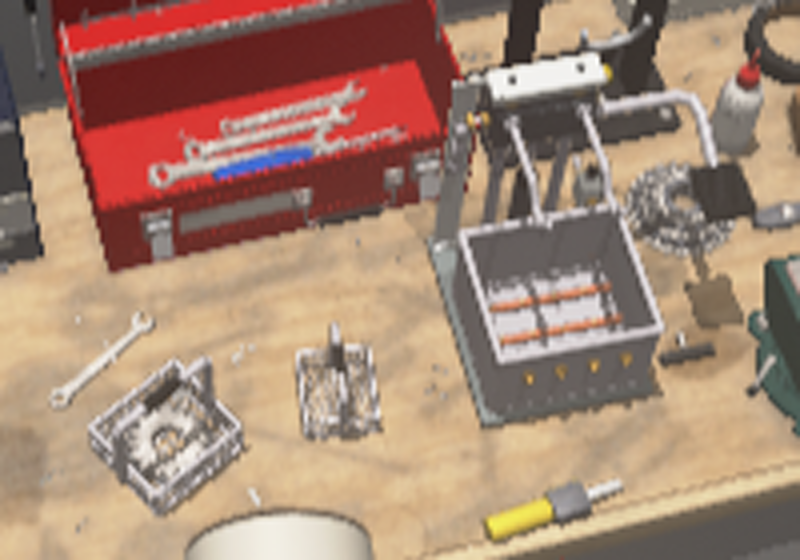

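View pics/c2.png

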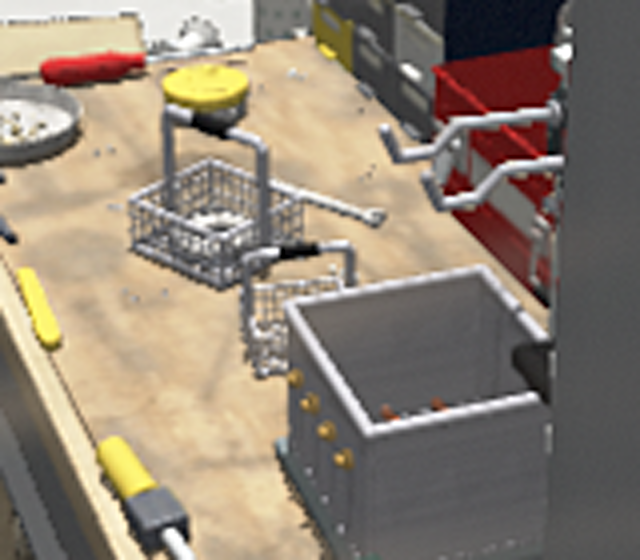

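Crop c1 shows the larger basket, with the cog in it, at crop (165,435), which is top (281,228). Its black sleeve is at crop (162,393) and its bar runs from about (115,435) to (205,365). The well rim corners are at crop (460,235), (620,205), (662,330) and (500,360), the hand pad is at (722,190), and the hooks end at (545,220) and (612,205). Crop c2 confirms it is the taller of the two, in front of the spanner.

```bash
python3 - <<'E'
from h import *
np.set_printoptions(precision=4,suppress=True)
def pca(Q):
    m=Q.mean(0); d=np.linalg.svd(Q[:,:2]-m[:2],full_matrices=False)[2][0]; t=(Q[:,:2]-m[:2])@d
    return m,np.degrees(np.arctan2(d[1],d[0])),t.min(),t.max(),len(Q)
for n in("top","side"):
    P=np.load(n+"P.npy"); I=cv2.imread(f"pics/{n}0.png"); g=I.max(2); z=P[...,2]
    T=n=="top"
    def reg(r,lo,hi,dark=None):
        m=np.zeros(z.shape,bool); m[r[0]:r[1],r[2]:r[3]]=1; m&=(z>lo)&(z<hi)
        if dark is not None: m&=g<dark
        return P[m]
    b=(205,255,255,303) if T else (190,245,270,308)
    Q=reg(b,.088,.12); print(n,"bar",pca(Q),Q[:,2].max())
    Q=reg(b,.088,.125,80); print("sleeve",pca(Q))
    Q=reg(b,.02,.052); print("rim rect",cv2.minAreaRect((Q[:,:2]*1000).astype(np.float32)))
    w=(165,215,350,410) if T else (230,285,308,385)
    Q=reg(w,.110,.124); print("well",cv2.minAreaRect((Q[:,:2]*1000).astype(np.float32)),len(Q))
    if T:
        Q=reg((155,180,408,432),.17,.2,90); print("pad",cv2.minAreaRect((Q[:,:2]*1000).astype(np.float32)),np.median(Q[:,2]),len(Q))
    k=(140,180,360,400) if T else (190,230,330,382)
    Q=reg(k,.225,.262); Q=Q[np.argsort(Q[:,1])]; print("hooks",len(Q),Q[::max(1,len(Q)//25)])
E
```

```text
top bar (array([0.4991, 0.192 , 0.1083]), np.float64(117.15497418352082), np.float64(-0.0560438702274471), np.float64(0.0524161427487337), 108) 0.11961810267215145
sleeve (array([0.4984, 0.1895, 0.1108]), np.float64(114.32724516091008), np.float64(-0.017303378381864413), np.float64(0.015337520744261294), 27)
rim rect ((524.0009765625, 203.46685791015625), (151.94390869140625, 112.42346954345703), 29.097023010253906)
well ((540.6832885742188, -177.97067260742188), (154.6372528076172, 195.20346069335938), 87.53294372558594) 322
pad ((525.1791381835938, -321.56317138671875), (53.58979797363281, 45.0577507019043), 0.5177754759788513) 0.19161231534286138 162
hooks 341 [[ 0.6086 -0.2284  0.2426]
 [ 0.6035 -0.2196  0.2408]
 [ 0.591  -0.2141  0.2479]
 [ 0.5463 -0.2127  0.2453]
 [ 0.609  -0.2116  0.2595]
 [ 0.6048 -0.2105  0.2306]
 [ 0.5216 -0.2091  0.234 ]
 [ 0.5239 -0.2067  0.2315]
 [ 0.4957 -0.2053  0.2432]
 [ 0.611  -0.2021  0.2544]
 [ 0.6129 -0.1956  0.2543]
 [ 0.6036 -0.1891  0.2516]
 [ 0.6141 -0.1819  0.2518]
 [ 0.6073 -0.1767  0.2453]
 [ 0.6089 -0.1685  0.2284]
 [ 0.6037 -0.1633  0.22
[... 845 characters left out ...]
 0.5638 -0.218   0.242 ]
 [ 0.5578 -0.2151  0.2419]
 [ 0.563  -0.2145  0.2456]
 [ 0.5142 -0.2134  0.2322]
 [ 0.5268 -0.213   0.232 ]
 [ 0.5099 -0.2125  0.2276]
 [ 0.5348 -0.212   0.2324]
 [ 0.4929 -0.2113  0.2501]
 [ 0.498  -0.2108  0.2489]
 [ 0.4964 -0.2097  0.2364]
 [ 0.5172 -0.2075  0.2313]
 [ 0.6051 -0.1566  0.2408]
 [ 0.5714 -0.1544  0.2432]
 [ 0.6043 -0.153   0.242 ]
 [ 0.61   -0.1517  0.2483]
 [ 0.6104 -0.1509  0.2505]
 [ 0.5369 -0.1505  0.2348]
 [ 0.5475 -0.1499  0.2404]
 [ 0.5223 -0.149   0.2264]
 [ 0.569  -0.1485  0.2464]
 [ 0.5643 -0.1478  0.2417]
 [ 0.5179 -0.1472  0.2317]
 [ 0.5104 -0.1468  0.225 ]
 [ 0.4954 -0.1459  0.2455]
 [ 0.5271 -0.144   0.2311]
 [ 0.637  -0.1087  0.2396]]
```

```bash
python3 - <<'E'
from h import *
np.set_printoptions(precision=4,suppress=True)
def line(Q):
    d=cv2.fitLine((Q[:,:2]).astype(np.float32),cv2.DIST_HUBER,0,1e-4,1e-4).ravel(); d=d*np.sign(d[0]+1e-9*0) if abs(d[0])>abs(d[1]) else d
    a=np.degrees(np.arctan(d[1]/d[0])) if abs(d[0])>abs(d[1]) else np.degrees(np.arctan(-d[0]/d[1])); return a,d[2:],len(Q)
for n in("top","side"):
    P=np.load(n+"P.npy"); g=cv2.imread(f"pics/{n}0.png").max(2); z=P[...,2];x=P[...,0];y=P[...,1]
    for lo,hi in((-.23,-.195),(-.162,-.13)):
        m=(z>.22)&(z<.262)&(x>.48)&(x<.592)&(y>lo)&(y<hi); Q=P[m]; print(n,"prong",line(Q))
        for a in np.arange(.485,.545,.005):
            q=Q[(Q[:,0]>=a)&(Q[:,0]<a+.005)]
            if len(q): print("  %.3f n%d zmax %.4f zmed %.4f"%(a,len(q),q[:,2].max(),np.median(q[:,2])),end="")
        print()
    m=(z>.113)&(z<.124)&(x>.40)&(x<.62)&(y>-.28)&(y<-.08); Q=P[m]
    print("well xs",np.histogram(Q[:,0],np.arange(.42,.62,.01)),"ys",np.histogram(Q[:,1],np.arange(-.28,-.08,.01)))
    for nm,s in(("L",(y>-.115)&(y<-.085)&(x>.45)&(x<.57)),("R",(y<-.24)&(y>-.27)&(x>.45)&(x<.57)),("F",(x<.46)&(y>-.24)&(y<-.115)),("B",(x>.56)&(x<.60)&(y>-.24)&(y<-.115))):
        if (m&s).sum()>8: print(nm,line(P[m&s]))
    m=(z>.175)&(z<.2)&(y<-.28)&(y>-.36)&(x>.48)&(x<.57); Q=P[m]; print("pad",[np.percentile(Q[:,i],[2,50,98]) for i in range(3)] if len(Q) else 0)
    m=(z>.27)&(z<.285)&(x>.55)&(x<.7)&(y<-.1)&(y>-.26); Q=P[m]; print("mast",len(Q),[np.percentile(Q[:,i],[2,50,98]) for i in range(3)] if len(Q) else 0)
E
```

```text
top prong (np.float32(-4.485772), array([ 0.5461, -0.2099], dtype=float32), 67)
  0.485 n1 zmax 0.2523 zmed 0.2523  0.490 n2 zmax 0.2550 zmed 0.2516  0.495 n6 zmax 0.2558 zmed 0.2457  0.500 n2 zmax 0.2361 zmed 0.2316  0.505 n3 zmax 0.2360 zmed 0.2332  0.510 n2 zmax 0.2420 zmed 0.2365  0.515 n2 zmax 0.2378 zmed 0.2344  0.520 n4 zmax 0.2340 zmed 0.2302  0.525 n5 zmax 0.2430 zmed 0.2346  0.530 n3 zmax 0.2546 zmed 0.2403  0.535 n6 zmax 0.2523 zmed 0.2393  0.540 n4 zmax 0.2519 zmed 0.2441  0.545 n3 zmax 0.2500 zmed 0.2488
top prong (np.float32(-3.8525786), array([ 0.5489, -0.1473], dtype=float32), 63)
  0.495 n6 zmax 0.2541 zmed 0.2465  0.500 n1 zmax 0.2340 zmed 0.2340  0.510 n4 zmax 0.2385 zmed 0.2311  0.515 n2 zmax 0.2315 zmed 0.2285  0.520 n5 zmax 0.2386 zmed 0.2328  0.525 n3 zmax 0.2407 zmed 0.2322  0.530 n3 zmax 0.2398 zmed 0.2322  0.535 n6 zmax 0.2438 zmed 0.2382  0.540 n6 zmax 0.2520 zmed 0.2437  0.545 n1 zmax 0.2488 zmed 0.2488
well xs (array([ 0,  0, 54, 38,  9, 14,  8,  9,  8,  9,  9, 10, 10, 10,  7, 43, 31,
        0,  0]), array([0.42, 0.43, 0.44, 0.45, 0.46, 0.47, 0.48, 0.49,
[... 2158 characters left out ...]
7,  15,  34, 138,   3]), array([-0.28, -0.27, -0.26, -0.25, -0.24, -0.23, -0.22, -0.21, -0.2 ,
       -0.19, -0.18, -0.17, -0.16, -0.15, -0.14, -0.13, -0.12, -0.11,
       -0.1 , -0.09]))
L (np.float32(-2.9416933), array([ 0.5053, -0.1064], dtype=float32), 143)
R (np.float32(-2.9509068), array([ 0.4974, -0.2516], dtype=float32), 146)
F (np.float32(-2.8426676), array([ 0.4471, -0.1771], dtype=float32), 109)
B (np.float32(-2.3160667), array([ 0.5802, -0.1594], dtype=float32), 69)
pad [array([0.4992, 0.5033, 0.5224]), array([-0.3425, -0.3182, -0.3013]), array([0.1799, 0.1892, 0.1923])]
mast 27 [array([0.6099, 0.614 , 0.6373]), array([-0.1538, -0.1403, -0.1047]), array([0.2703, 0.2752, 0.2778])]
```

```bash
cat >> h.py <<'E'
def go(x,y,z,yaw):
    "shift (tool axes, mm) to TCP target and turn about tool z (deg) so that tool x points to yaw; shift in present axes, and in axes after turning"
    s=sense(); R=np.array(s["ee_rot"]); p=np.array(s["tcp_pos"]); a=np.degrees(np.arctan2(R[1,0],R[0,0]))
    c,t=np.cos(np.radians(yaw)),np.sin(np.radians(yaw)); N=np.array([[c,t,0],[t,-c,0],[0,0,-1]])
    d=np.array([x,y,z])-p; tl=cv2.Rodrigues(R.T@N)[0].ravel()*57.2958
    print("tcp",p.round(4),"yaw",a.round(2),"turn",tl.round(2),"before",(R.T@d*1000).round(1),"after",(N.T@d*1000).round(1),"F",s["wrist_force"].round(1),"w",s["gripper_width"],"gf",s["gripper_force"],"j",s["joints"].round(0),"t",s["time_s"])
E
python3 - <<'E'
from h import *
P=np.concatenate([np.load("topP.npy").reshape(-1,3),np.load("sideP.npy").reshape(-1,3)]);P=P[np.isfinite(P[:,0])]
xs=np.arange(.35,.85,.05); ys=np.arange(.5,-.6,-.05)
for y in ys:
    print("%.2f"%y,end=" ")
    for x in xs:
        q=P[(P[:,0]>=x)&(P[:,0]<x+.05)&(P[:,1]>=y)&(P[:,1]<y+.05)&(P[:,2]<1)]
        print("%4d"%(1000*np.percentile(q[:,2],98)) if len(q)>3 else "   -",end=" ")
    print()
go(.500,.1885,.2,-62.7)
E
```

```text
0.50   21   25   30   29   25   23   11  234  238  239 
0.45   14   18   24   30   38   34  160  233  238  238 
0.40   17   23   23   35   38   35  172  234  238  237 
0.35   23   22   10   11   27    9  170  234  238  238 
0.30  968  968  969  968  968    9   10  234  236  238 
0.25    9    9   10   40   11    9    8  233  237  236 
0.20    7   46  111   50   12   12   14  143  144  284 
0.15    9   43  114  114   48   11  122  128  122  299 
0.10    9   10   48  108   11    9  121   94   15  300 
0.05    3    7   34   35   12    8  120   76   35  300 
0.00    8    9   82   84   19   10  121   84   36  299 
-0.05    6    9   34   34   10    9  121  107   31  299 
-0.10   20   15  118   24   17   11  124   90   29  299 
-0.15   23  119  243  241  245  280  123    -   43  301 
-0.20   21  119  120  244  245  282  107  124  126  296 
-0.25    7  120  247  245  247  283   84  244  304   18 
-0.30    7   20  119  120  122  223   80  200    -   18 
-0.35   11   38  188  196  208  217   19  197  302   23 
-0.40  134  127  109   10   24   27   24  180  305   44 
-0.45  132  126  114   30   19    9  126   86   10   48 
-0.50  131  104  105    9   19   17   41   30   36   48 
-0.55   10    8   11   12   22   42   45   37   30   48 
tcp [0.2692 0.5635 0.2356] yaw -25.55 turn [ 0.11 -0.04 37.15] before [369.9 238.7  36.1] after [439.  -33.1  35.6] F [0.1 0.4 0.4] w 0.9976217081305057 gf 0.0 j [ 79.  22.   0.  -0. -68. -15.] t 0.1
```

Emit:
{"op": "play_rows", "data": {"steps": [{"az":7.4},{"az":7.4},{"az":7.4},{"az":7.4},{"az":7.5},{"dx":40,"dy":-3},{"dx":40,"dy":-3},{"dx":40,"dy":-3},{"dx":40,"dy":-3},{"dx":40,"dy":-3},{"dx":40,"dy":-3},{"dx":40,"dy":-3},{"dx":40,"dy":-3},{"dx":40,"dy":-3},{"dx":40,"dy":-3},{"dx":39,"dy":-3},{"dz":35},{"claw":60},{}]}}

```text
invalid input at $.steps[0]: expected keys ax, ay, az, dx, dy, dz, claw
```

```bash
python3 - <<'E'
from h import *
go(.500,.1885,.107,-62.7)
c=cam("side"); I=c["frame"][150:270,230:390]; cv2.imwrite("pics/s1.png",cv2.resize(I,None,fx=4,fy=4,interpolation=cv2.INTER_CUBIC))
E
```

```text
tcp [0.2692 0.5635 0.2356] yaw -25.55 turn [ 0.11 -0.04 37.15] before [369.9 238.5 129.1] after [439.  -33.1 128.6] F [0.1 0.4 0.4] w 0.9976217081305057 gf 0.0 j [ 79.  22.   0.  -0. -68. -15.] t 0.1
```

View pics/s1.png

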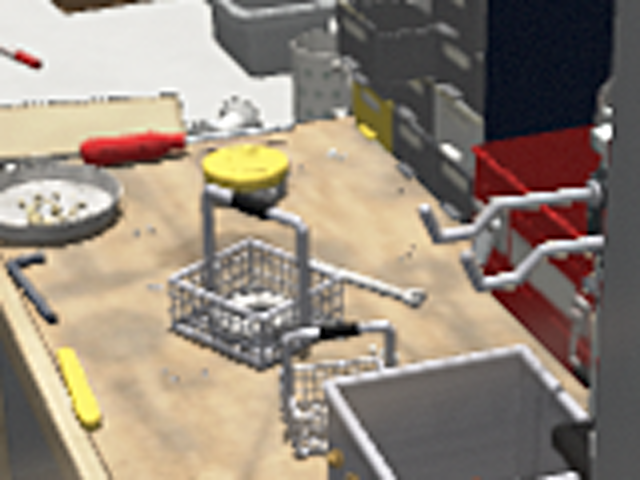

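The call was refused because every row needs all its keys, so the arm hasn't moved. The picture shows the same scene: the basket sleeve at crop (250,203), the hooks at (430,215) and (475,265).

Emit:
{"op": "play_rows", "data": {"steps": [{"ax":0,"ay":0,"az":7.4,"dx":0,"dy":0,"dz":0,"claw":87},{"ax":0,"ay":0,"az":7.4,"dx":0,"dy":0,"dz":0,"claw":87},{"ax":0,"ay":0,"az":7.4,"dx":0,"dy":0,"dz":0,"claw":87},{"ax":0,"ay":0,"az":7.4,"dx":0,"dy":0,"dz":0,"claw":87},{"ax":0,"ay":0,"az":7.5,"dx":0,"dy":0,"dz":0,"claw":87},{"ax":0,"ay":0,"az":0,"dx":40,"dy":-3,"dz":0,"claw":87},{"ax":0,"ay":0,"az":0,"dx":40,"dy":-3,"dz":0,"claw":87},{"ax":0,"ay":0,"az":0,"dx":40,"dy":-3,"dz":0,"claw":87},{"ax":0,"ay":0,"az":0,"dx":40,"dy":-3,"dz":0,"claw":87},{"ax":0,"ay":0,"az":0,"dx":40,"dy":-3,"dz":0,"claw":87},{"ax":0,"ay":0,"az":0,"dx":40,"dy":-3,"dz":0,"claw":87},{"ax":0,"ay":0,"az":0,"dx":40,"dy":-3,"dz":0,"claw":87},{"ax":0,"ay":0,"az":0,"dx":40,"dy":-3,"dz":0,"claw":87},{"ax":0,"ay":0,"az":0,"dx":40,"dy":-3,"dz":0,"claw":87},{"ax":0,"ay":0,"az":0,"dx":40,"dy":-3,"dz":0,"claw":87},{"ax":0,"ay":0,"az":0,"dx":39,"dy":-3,"dz":0,"claw":87},{"ax":0,"ay":0,"az":0,"dx":0,"dy":0,"dz":35,"claw":60},{"ax":0,"ay":0,"az":0,"dx":0,"dy":0,"dz":0,"claw":60},{"ax":0,"ay":0,"az":0,"dx":0,"dy":0,"dz":0,"claw":60}]}}

```text
time_s: 2.05
tcp_pos: [0.5003, 0.189, 0.2014]
ee_rot: [[0.46, -0.888, -0.001], [-0.888, -0.46, -0.002], [0.001, 0.002, -1.0]]
wrist_force: [0.5, 0.3, 0.7]
gripper_width: 0.807
gripper_force: 0.0
```

```bash
python3 - <<'E'
from h import *
go(.500,.1885,.107,-62.7)
c=cam("side"); I=c["frame"][130:250,230:390]; cv2.imwrite("pics/s2.png",cv2.resize(I,None,fx=4,fy=4,interpolation=cv2.INTER_CUBIC))
E
```

```text
tcp [0.5003 0.189  0.2014] yaw -62.62 turn [ 0.11 -0.05  0.08] before [ 0.2  0.3 94.4] after [ 0.3  0.5 94.4] F [0.5 0.3 0.7] w 0.806752150235348 gf 0.0 j [ 38.  15. -15.   0. -60. -11.] t 2.05
```

View pics/s2.png

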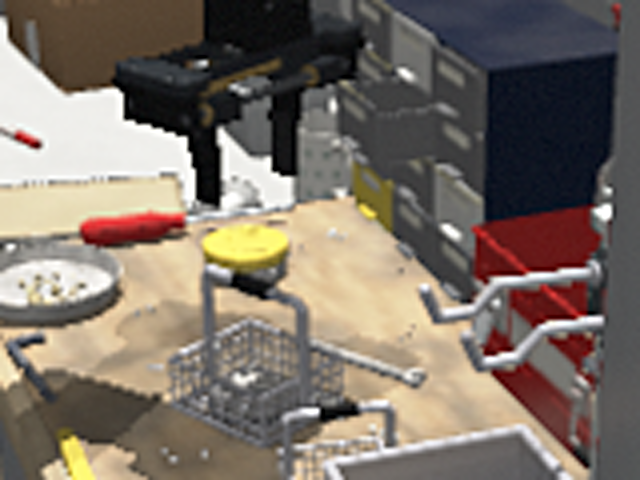

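The fingers, at crop (207,180) and (285,150), straddle the sleeve at (248,283), and the long side of the gripper body lies along tool y. Next I descend and grip.

Emit:
{"op": "play_rows", "data": {"steps": [{"ax":0,"ay":0,"az":0,"dx":0,"dy":0,"dz":20,"claw":60},{"ax":0,"ay":0,"az":0,"dx":0,"dy":0,"dz":20,"claw":60},{"ax":0,"ay":0,"az":0,"dx":0,"dy":0,"dz":20,"claw":60},{"ax":0,"ay":0,"az":0,"dx":0,"dy":0,"dz":20,"claw":60},{"ax":0,"ay":0,"az":0,"dx":0,"dy":0,"dz":14,"claw":60},{"ax":0,"ay":0,"az":0,"dx":0,"dy":0,"dz":0,"claw":0},{"ax":0,"ay":0,"az":0,"dx":0,"dy":0,"dz":0,"claw":0},{"ax":0,"ay":0,"az":0,"dx":0,"dy":0,"dz":0,"claw":0},{"ax":0,"ay":0,"az":0,"dx":0,"dy":0,"dz":0,"claw":0},{"ax":0,"ay":0,"az":0,"dx":0,"dy":0,"dz":0,"claw":0},{"ax":0,"ay":0,"az":0,"dx":0,"dy":0,"dz":0,"claw":0},{"ax":0,"ay":0,"az":0,"dx":0,"dy":0,"dz":0,"claw":0}]}}

```text
time_s: 3.3
tcp_pos: [0.5011, 0.1895, 0.108]
ee_rot: [[0.46, -0.888, 0.002], [-0.888, -0.46, 0.001], [-0.0, -0.002, -1.0]]
wrist_force: [1.3, 1.1, 1.1]
gripper_width: 0.138
gripper_force: 2.9
```

Emit:
{"op": "play_rows", "data": {"steps": [{"ax":0,"ay":0,"az":0,"dx":0,"dy":0,"dz":0,"claw":0},{"ax":0,"ay":0,"az":0,"dx":0,"dy":0,"dz":0,"claw":0},{"ax":0,"ay":0,"az":0,"dx":0,"dy":0,"dz":-10,"claw":0},{"ax":0,"ay":0,"az":0,"dx":0,"dy":0,"dz":-15,"claw":0},{"ax":0,"ay":0,"az":0,"dx":0,"dy":0,"dz":-20,"claw":0},{"ax":0,"ay":0,"az":0,"dx":0,"dy":0,"dz":-20,"claw":0},{"ax":0,"ay":0,"az":0,"dx":0,"dy":0,"dz":-20,"claw":0},{"ax":0,"ay":0,"az":0,"dx":0,"dy":0,"dz":-20,"claw":0},{"ax":0,"ay":0,"az":0,"dx":0,"dy":0,"dz":-20,"claw":0},{"ax":0,"ay":0,"az":0,"dx":0,"dy":0,"dz":-20,"claw":0},{"ax":0,"ay":0,"az":0,"dx":0,"dy":0,"dz":-15,"claw":0},{"ax":0,"ay":0,"az":0,"dx":0,"dy":0,"dz":0,"claw":0},{"ax":0,"ay":0,"az":0,"dx":0,"dy":0,"dz":0,"claw":0}]}}

```text
time_s: 4.6
tcp_pos: [0.4997, 0.1889, 0.267]
ee_rot: [[0.459, -0.888, -0.002], [-0.888, -0.459, -0.0], [-0.001, 0.002, -1.0]]
wrist_force: [-0.8, -0.3, -2.8]
gripper_width: 0.132
gripper_force: 30.0
```

```bash
python3 - <<'E'
from h import *
go(.375,-.172,.270,-92.7)
c=cam("side"); I=c["frame"][110:230,230:390]; cv2.imwrite("pics/s3.png",cv2.resize(I,None,fx=4,fy=4,interpolation=cv2.INTER_CUBIC))
E
```

```text
tcp [0.4997 0.1889 0.267 ] yaw -62.66 turn [9.000e-02 1.000e-02 3.004e+01] before [263.3 276.5  -2.8] after [366.4 107.6  -3. ] F [-0.8 -0.3 -2.8] w 0.13225891129327425 gf 29.99788910150528 j [ 38.  12.  -9.  -0. -69. -11.] t 4.6
```

View pics/s3.png

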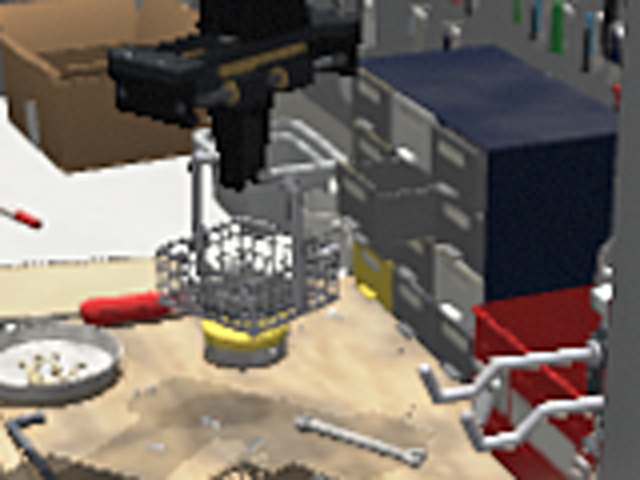

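The basket is lifted level with the cog in it, and the spanner is undisturbed at crop (360,440). Now I turn it and carry it to the front of the stand.

Emit:
{"op": "play_rows", "data": {"steps": [{"ax":0,"ay":0,"az":3,"dx":0,"dy":0,"dz":0,"claw":0},{"ax":0,"ay":0,"az":6,"dx":0,"dy":0,"dz":0,"claw":0},{"ax":0,"ay":0,"az":6,"dx":0,"dy":0,"dz":0,"claw":0},{"ax":0,"ay":0,"az":6,"dx":0,"dy":0,"dz":0,"claw":0},{"ax":0,"ay":0,"az":6,"dx":0,"dy":0,"dz":0,"claw":0},{"ax":0,"ay":0,"az":3,"dx":0,"dy":0,"dz":0,"claw":0},{"ax":0,"ay":0,"az":0,"dx":10,"dy":8,"dz":0,"claw":0},{"ax":0,"ay":0,"az":0,"dx":20,"dy":12,"dz":0,"claw":0},{"ax":0,"ay":0,"az":0,"dx":30,"dy":16,"dz":0,"claw":0},{"ax":0,"ay":0,"az":0,"dx":30,"dy":16,"dz":0,"claw":0},{"ax":0,"ay":0,"az":0,"dx":30,"dy":16,"dz":0,"claw":0},{"ax":0,"ay":0,"az":0,"dx":30,"dy":16,"dz":0,"claw":0},{"ax":0,"ay":0,"az":0,"dx":30,"dy":16,"dz":-3,"claw":0},{"ax":0,"ay":0,"az":0,"dx":35,"dy":7,"dz":0,"claw":0},{"ax":0,"ay":0,"az":0,"dx":35,"dy":0,"dz":0,"claw":0},{"ax":0,"ay":0,"az":0,"dx":35,"dy":0,"dz":0,"claw":0},{"ax":0,"ay":0,"az":0,"dx":35,"dy":0,"dz":0,"claw":0},{"ax":0,"ay":0,"az":0,"dx":30,"dy":0,"dz":0,"claw":0},{"ax":0,"ay":0,"az":0,"dx":16,"dy":0,"dz":0,"claw":0},{"ax":0,"ay":0,"az":0,"dx":0,"dy":0,"dz":0,"claw":0}]}}

```text
time_s: 6.65
tcp_pos: [0.3751, -0.173, 0.2696]
ee_rot: [[-0.049, -0.999, -0.002], [-0.999, 0.049, 0.0], [-0.0, 0.002, -1.0]]
wrist_force: [-0.3, -0.3, -2.4]
gripper_width: 0.135
gripper_force: 30.0
```

```bash
python3 - <<'E'
from h import *
go(.515,-.178,.270,-92.7)
np.set_printoptions(precision=4,suppress=True)
Is=[]
for n in("side","top"):
    c=cam(n);P=pts(c);z=P[...,2];x=P[...,0];y=P[...,1]
    m=(z>.235)&(z<.28)&(x>.33)&(x<.42)&(abs(y+.172)<.07)&(abs(y+.172)>.017); Q=P[m]
    print(n,len(Q)); 
    if len(Q)>5:
        for k in(-1,1):
            q=Q[(np.sign(Q[:,1]+.172)==k)&(abs(Q[:,1]+.172)<.045)]; print(k,len(q),np.median(q,0) if len(q) else 0, np.percentile(q[:,2],95) if len(q) else 0)
        print("y range",np.percentile(Q[:,1],[1,99]))
    Is.append(cv2.resize(c["frame"][170:270,260:400] if n=="side" else c["frame"][120:260,300:440],(400,300),interpolation=cv2.INTER_CUBIC))
cv2.imwrite("pics/s4.png",np.hstack(Is))
E
```

```text
tcp [ 0.3751 -0.173   0.2696] yaw -92.79 turn [ 0.14  0.   -0.09] before [  -1.8 -140.    -0.7] after [  -1.6 -140.    -0.4] F [-0.3 -0.3 -2.4] w 0.1353320011906207 gf 29.99742954969406 j [ -2.  -1. -24.  -0. -67.  -1.] t 6.65
side 135
-1 44 [ 0.3711 -0.1999  0.2724] 0.27534823493789645
1 1 [ 0.3785 -0.1499  0.2733] 0.2733129414983905
y range [-0.2307 -0.1892]
top 7
-1 0 0 0
1 0 0 0
y range [-0.225  -0.2186]
```

View pics/s4.png

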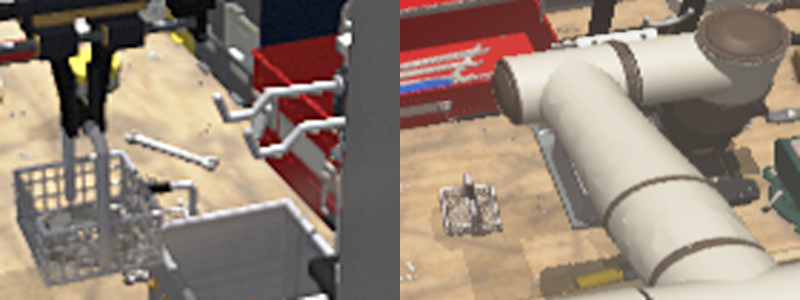

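The side view (left) shows the basket level in the grip in front of the well, with the hooks at (220,105) and (250,145). The top view (right) is blocked by the arm. The bar is measured at about z 0.27, which clears the tips at 0.250. I move straight in over the seats.

Emit:
{"op": "play_rows", "data": {"steps": [{"ax":0,"ay":0,"az":0,"dx":-1.5,"dy":-6,"dz":0,"claw":0},{"ax":0,"ay":0,"az":0,"dx":0,"dy":-10,"dz":0,"claw":0},{"ax":0,"ay":0,"az":0,"dx":0,"dy":-14,"dz":0,"claw":0},{"ax":0,"ay":0,"az":0,"dx":0,"dy":-14,"dz":0,"claw":0},{"ax":0,"ay":0,"az":0,"dx":0,"dy":-14,"dz":0,"claw":0},{"ax":0,"ay":0,"az":0,"dx":0,"dy":-14,"dz":0,"claw":0},{"ax":0,"ay":0,"az":0,"dx":0,"dy":-14,"dz":0,"claw":0},{"ax":0,"ay":0,"az":0,"dx":0,"dy":-14,"dz":0,"claw":0},{"ax":0,"ay":0,"az":0,"dx":0,"dy":-14,"dz":0,"claw":0},{"ax":0,"ay":0,"az":0,"dx":0,"dy":-12,"dz":0,"claw":0},{"ax":0,"ay":0,"az":0,"dx":0,"dy":-9,"dz":0,"claw":0},{"ax":0,"ay":0,"az":0,"dx":0,"dy":-5,"dz":0,"claw":0},{"ax":0,"ay":0,"az":0,"dx":0,"dy":0,"dz":0,"claw":0},{"ax":0,"ay":0,"az":0,"dx":0,"dy":0,"dz":0,"claw":0}]}}

```text
time_s: 8.15
tcp_pos: [0.5163, -0.1764, 0.2705]
ee_rot: [[-0.046, -0.999, -0.001], [-0.999, 0.046, 0.0], [-0.0, 0.001, -1.0]]
wrist_force: [-0.5, 0.1, -2.1]
gripper_width: 0.133
gripper_force: 30.0
```

```bash
python3 - <<'E'
from h import *
go(.515,-.178,.236,-92.7)
np.set_printoptions(precision=4,suppress=True)
c=cam("side");P=pts(c);z=P[...,2];x=P[...,0];y=P[...,1]
m=(z>.262)&(z<.28)&(x>.47)&(x<.56)&(y<-.19)&(y>-.235); Q=P[m]; print("bar",len(Q),np.percentile(Q,[5,50,95],axis=0))
m=(z>.22)&(z<.258)&(x>.47)&(x<.6)&(y<-.195)&(y>-.235); Q=P[m]
for a in np.arange(.485,.55,.005):
    q=Q[(Q[:,0]>=a)&(Q[:,0]<a+.005)]
    if len(q): print("%.3f n%d z %.4f %.4f y %.4f"%(a,len(q),q[:,2].max(),q[:,2].min(),np.median(q[:,1])))
cv2.imwrite("pics/s5.png",cv2.resize(c["frame"][170:290,290:410],(600,600),interpolation=cv2.INTER_CUBIC))
E
```

```text
tcp [ 0.5163 -0.1764  0.2705] yaw -92.65 turn [0.03 0.01 0.05] before [ 1.6  1.2 34.5] after [ 1.6  1.2 34.5] F [-0.5  0.1 -2.1] w 0.1326133993268891 gf 29.99781757593155 j [ -2.  13.  -8.  -0. -69.  -1.] t 8.15
bar 74 [[ 0.5089 -0.232   0.2639]
 [ 0.5119 -0.2134  0.2713]
 [ 0.517  -0.1914  0.2754]]
0.490 n7 z 0.2510 0.2409 y -0.2089
0.495 n20 z 0.2510 0.2297 y -0.2108
0.500 n12 z 0.2427 0.2262 y -0.2116
0.505 n29 z 0.2573 0.2211 y -0.2281
0.510 n46 z 0.2578 0.2221 y -0.2318
0.515 n14 z 0.2577 0.2209 y -0.2315
0.525 n1 z 0.2340 0.2340 y -0.2131
0.530 n13 z 0.2419 0.2279 y -0.2120
0.535 n10 z 0.2470 0.2338 y -0.2125
0.540 n7 z 0.2463 0.2358 y -0.2132
0.545 n10 z 0.2466 0.2398 y -0.2125
0.550 n8 z 0.2484 0.2392 y -0.2136
```

View pics/s5.png

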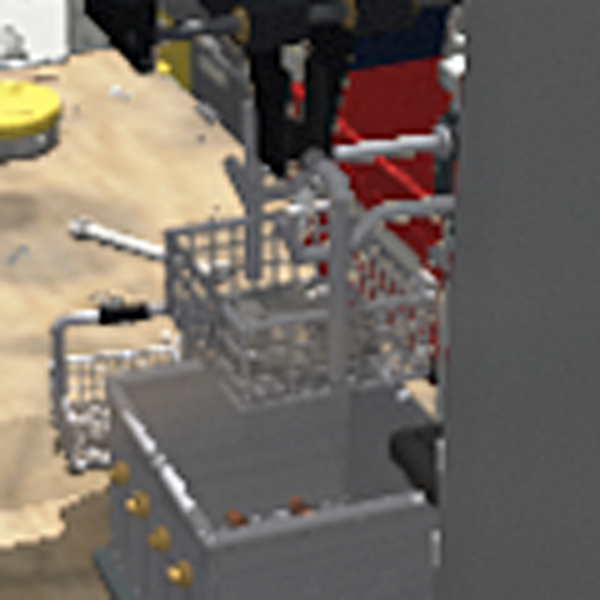

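The bar is at x≈0.515, z≈0.270, directly over the seats: the tips front at 0.491–0.495, and the seat is 22 mm behind them. I lower it 33 mm.

Emit:
{"op": "play_rows", "data": {"steps": [{"ax":0,"ay":0,"az":0,"dx":0.8,"dy":0.5,"dz":5,"claw":0},{"ax":0,"ay":0,"az":0,"dx":0.8,"dy":0,"dz":7,"claw":0},{"ax":0,"ay":0,"az":0,"dx":0,"dy":0,"dz":7,"claw":0},{"ax":0,"ay":0,"az":0,"dx":0,"dy":0,"dz":6,"claw":0},{"ax":0,"ay":0,"az":0,"dx":0,"dy":0,"dz":5,"claw":0},{"ax":0,"ay":0,"az":0,"dx":0,"dy":0,"dz":3,"claw":0},{"ax":0,"ay":0,"az":0,"dx":0,"dy":0,"dz":0,"claw":0},{"ax":0,"ay":0,"az":0,"dx":0,"dy":0,"dz":0,"claw":0}]}}

```text
time_s: 9.0
tcp_pos: [0.5162, -0.1782, 0.2382]
ee_rot: [[-0.046, -0.999, 0.001], [-0.999, 0.046, -0.0], [0.0, -0.001, -1.0]]
wrist_force: [-1.5, 0.4, 1.8]
gripper_width: 0.135
gripper_force: 30.0
```

The vertical force went from −2.4 to +1.8 N, so the hooks are carrying the basket. I open slightly, wait, then rise.

Emit:
{"op": "play_rows", "data": {"steps": [{"ax":0,"ay":0,"az":0,"dx":0,"dy":0,"dz":0,"claw":20},{"ax":0,"ay":0,"az":0,"dx":0,"dy":0,"dz":0,"claw":30},{"ax":0,"ay":0,"az":0,"dx":0,"dy":0,"dz":0,"claw":40},{"ax":0,"ay":0,"az":0,"dx":0,"dy":0,"dz":0,"claw":45},{"ax":0,"ay":0,"az":0,"dx":0,"dy":0,"dz":0,"claw":45},{"ax":0,"ay":0,"az":0,"dx":0,"dy":0,"dz":0,"claw":45},{"ax":0,"ay":0,"az":0,"dx":0,"dy":0,"dz":-5,"claw":45},{"ax":0,"ay":0,"az":0,"dx":0,"dy":0,"dz":-15,"claw":45},{"ax":0,"ay":0,"az":0,"dx":0,"dy":0,"dz":-20,"claw":45},{"ax":0,"ay":0,"az":0,"dx":0,"dy":0,"dz":-20,"claw":45},{"ax":0,"ay":0,"az":0,"dx":0,"dy":0,"dz":-5,"claw":45},{"ax":0,"ay":0,"az":0,"dx":0,"dy":0,"dz":0,"claw":0},{"ax":0,"ay":0,"az":0,"dx":0,"dy":0,"dz":0,"claw":0},{"ax":0,"ay":0,"az":0,"dx":0,"dy":0,"dz":0,"claw":0},{"ax":0,"ay":0,"az":0,"dx":0,"dy":0,"dz":0,"claw":0}]}}

```text
time_s: 10.5
tcp_pos: [0.5157, -0.178, 0.3016]
ee_rot: [[-0.046, -0.999, -0.002], [-0.999, 0.046, 0.0], [-0.0, 0.002, -1.0]]
wrist_force: [0.3, -0.2, 0.1]
gripper_width: 0.238
gripper_force: 0.0
```

```bash
python3 - <<'E'
from h import *
go(.528,-.323,.260,-92.7)
c=cam("side");P=pts(c);z=P[...,2];x=P[...,0];y=P[...,1]
m=(z>.222)&(z<.25)&(x>.5)&(x<.53)&(y<-.22)&(y>-.24); Q=P[m]; print("bar end",len(Q),np.percentile(Q,[5,50,95],axis=0))
for zz in(.16,.18,.20,.22):
    m=(abs(z-zz)<.01)&(y<-.218)&(y>-.24)&(x>.49)&(x<.545);print("upright",zz,m.sum(),np.median(P[m],0))
cv2.imwrite("pics/s6.png",cv2.resize(c["frame"][170:290,290:410],(600,600),interpolation=cv2.INTER_CUBIC))
E
```

```text
tcp [ 0.5157 -0.178   0.3016] yaw -92.64 turn [0.11 0.01 0.06] before [144.3 -19.   41.5] after [144.3 -19.1  41.6] F [ 0.3 -0.2  0.1] w 0.2384482721047175 gf 0.0 j [ -2.  12.  -4.  -0. -74.  -1.] t 10.5
bar end 47 [[ 0.50867687 -0.23588661  0.22477121]
 [ 0.5121438  -0.23075199  0.23268626]
 [ 0.51689327 -0.22231143  0.24121438]]
upright 0.16 88 [ 0.51162704 -0.23057919  0.1617429 ]
upright 0.18 76 [ 0.51320381 -0.23051322  0.1753786 ]
upright 0.2 32 [ 0.51169848 -0.23326989  0.19992007]
upright 0.22 40 [ 0.51213755 -0.23230874  0.21938874]
```

View pics/s6.png

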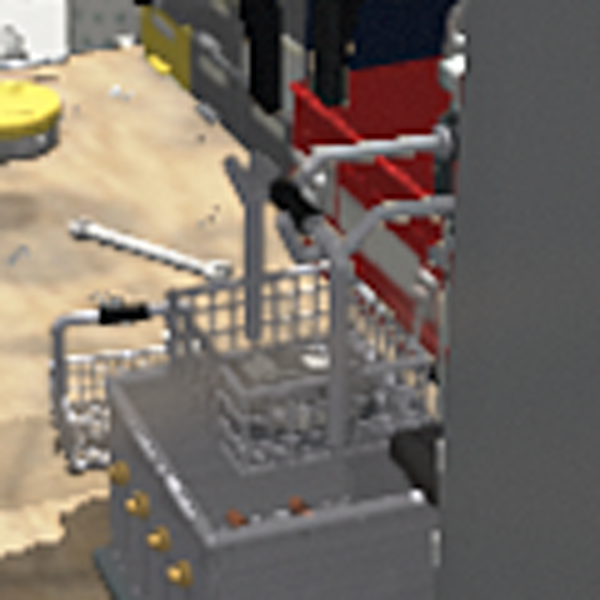

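The basket hangs level on both hooks: the sleeve is at (295,200), the uprights are vertical to within 1–2 mm over 60 mm, and the cog is in it at (315,355). The fingers are clear above. I now move over the pad and down to just above it (tip contact at TCP z ≈ 0.204).

Emit:
{"op": "play_rows", "data": {"steps": [{"ax":0,"ay":0,"az":0,"dx":24,"dy":-4,"dz":0,"claw":0},{"ax":0,"ay":0,"az":0,"dx":30,"dy":-4,"dz":0,"claw":0},{"ax":0,"ay":0,"az":0,"dx":30,"dy":-4,"dz":0,"claw":0},{"ax":0,"ay":0,"az":0,"dx":30,"dy":-4,"dz":0,"claw":0},{"ax":0,"ay":0,"az":0,"dx":30,"dy":-2,"dz":0,"claw":0},{"ax":0,"ay":0,"az":0,"dx":0,"dy":0,"dz":20,"claw":0},{"ax":0,"ay":0,"az":0,"dx":0,"dy":0,"dz":20,"claw":0},{"ax":0,"ay":0,"az":0,"dx":0,"dy":0,"dz":20,"claw":0},{"ax":0,"ay":0,"az":0,"dx":0,"dy":0,"dz":20,"claw":0},{"ax":0,"ay":0,"az":0,"dx":0,"dy":0,"dz":10,"claw":0},{"ax":0,"ay":0,"az":0,"dx":0,"dy":0,"dz":0,"claw":0},{"ax":0,"ay":0,"az":0,"dx":0,"dy":0,"dz":0,"claw":0}]}}

```text
time_s: 11.75
tcp_pos: [0.5279, -0.323, 0.2132]
ee_rot: [[-0.046, -0.999, 0.001], [-0.999, 0.046, -0.001], [0.001, -0.001, -1.0]]
wrist_force: [-0.2, -0.4, 1.1]
gripper_width: 0.007
gripper_force: 0.0
```

```bash
python3 - <<'E'
from h import *
go(.528,-.323,.121,-92.7)
c=cam("side");P=pts(c);z=P[...,2];x=P[...,0];y=P[...,1]
m=(z>.17)&(z<.192)&(y<-.29)&(y>-.36)&(x>.48)&(x<.51); print("pad front",m.sum(),np.percentile(P[m],[3,50,97],axis=0).round(4))
E
```

```text
tcp [ 0.5279 -0.323   0.2132] yaw -92.62 turn [-0.04 -0.05  0.08] before [-0.1 -0.  92.2] after [ 0.  -0.1 92.2] F [-0.2 -0.4  1.1] w 0.007228473855458454 gf 0.0 j [-16.  22.  -3.   0. -65.  14.] t 11.75
pad front 86 [[ 0.4995 -0.3425  0.1799]
 [ 0.5017 -0.3247  0.1885]
 [ 0.5096 -0.3038  0.1915]]
```

Emit:
{"op": "play_rows", "data": {"steps": [{"ax":0,"ay":0,"az":0,"dx":0,"dy":0,"dz":8,"claw":0},{"ax":0,"ay":0,"az":0,"dx":0,"dy":0,"dz":5,"claw":0},{"ax":0,"ay":0,"az":0,"dx":0,"dy":0,"dz":5,"claw":0},{"ax":0,"ay":0,"az":0,"dx":0,"dy":0,"dz":5,"claw":0},{"ax":0,"ay":0,"az":0,"dx":0,"dy":0,"dz":5,"claw":0},{"ax":0,"ay":0,"az":0,"dx":0,"dy":0,"dz":5,"claw":0},{"ax":0,"ay":0,"az":0,"dx":0,"dy":0,"dz":5,"claw":0},{"ax":0,"ay":0,"az":0,"dx":0,"dy":0,"dz":5,"claw":0},{"ax":0,"ay":0,"az":0,"dx":0,"dy":0,"dz":5,"claw":0},{"ax":0,"ay":0,"az":0,"dx":0,"dy":0,"dz":5,"claw":0},{"ax":0,"ay":0,"az":0,"dx":0,"dy":0,"dz":5,"claw":0},{"ax":0,"ay":0,"az":0,"dx":0,"dy":0,"dz":5,"claw":0},{"ax":0,"ay":0,"az":0,"dx":0,"dy":0,"dz":5,"claw":0},{"ax":0,"ay":0,"az":0,"dx":0,"dy":0,"dz":5,"claw":0},{"ax":0,"ay":0,"az":0,"dx":0,"dy":0,"dz":5,"claw":0},{"ax":0,"ay":0,"az":0,"dx":0,"dy":0,"dz":5,"claw":0},{"ax":0,"ay":0,"az":0,"dx":0,"dy":0,"dz":4,"claw":0},{"ax":0,"ay":0,"az":0,"dx":0,"dy":0,"dz":0,"claw":0}]}}

```text
time_s: 13.6
tcp_pos: [0.5284, -0.3231, 0.1279]
ee_rot: [[-0.045, -0.999, 0.003], [-0.999, 0.045, -0.002], [0.002, -0.003, -1.0]]
wrist_force: [-1.4, 2.6, 10.3]
gripper_width: 0.003
gripper_force: 4.9
```

```bash
cat > m.py <<'E'
from h import *
go(.528,-.323,.121,-92.7)
c=cam("side");P=pts(c);z=P[...,2];x=P[...,0];y=P[...,1]
m=(z>.06)&(z<.192)&(y<-.30)&(y>-.345)&(x>.495)&(x<.515); q=P[m]; print("pad front z",m.sum(),np.percentile(q[:,2],[2,50,98]).round(4) if len(q) else 0)
m=(z>.122)&(z<.25)&(x>.495)&(x<.535)&(y<-.19)&(y>-.245); q=P[m]; print("bar/upright",m.sum(),np.percentile(q,[2,50,98],axis=0).round(4))
for a,b in((.125,.145),(.145,.165)):
    k=q[(q[:,2]>a)&(q[:,2]<b)]; print(a,len(k),np.median(k,0).round(4) if len(k) else 0)
for lo,hi in((-.23,-.195),(-.165,-.13)):
    m=(z>.13)&(z<.26)&(x>.485)&(x<.502)&(y>lo)&(y<hi); print("tip z",m.sum(),np.percentile(z[m],98).round(4) if m.any() else 0)
E
python3 m.py
```

```text
tcp [ 0.5284 -0.3231  0.1279] yaw -92.59 turn [-0.17 -0.1   0.11] before [-0.1  0.4  6.9] after [-0.   0.4  6.9] F [-1.4  2.6 10.3] w 0.0029521277899590193 gf 4.915215030487161 j [-16.  27.  -9.   0. -54.  14.] t 13.6
pad front z 117 [0.1039 0.1136 0.1902]
bar/upright 27 [[ 0.5094 -0.2355  0.1224]
 [ 0.513  -0.2274  0.164 ]
 [ 0.5193 -0.1906  0.1676]]
0.125 5 [ 0.5126 -0.2349  0.1269]
0.145 6 [ 0.513  -0.2254  0.1632]
tip z 0 0
tip z 17 0.174
```

The pad is about 76 mm down at 10 N. A few more millimetres are needed to reach the third notch.

Emit:
{"op": "play_rows", "data": {"steps": [{"ax":0,"ay":0,"az":0,"dx":0,"dy":0,"dz":3,"claw":0},{"ax":0,"ay":0,"az":0,"dx":0,"dy":0,"dz":3,"claw":0},{"ax":0,"ay":0,"az":0,"dx":0,"dy":0,"dz":1,"claw":0},{"ax":0,"ay":0,"az":0,"dx":0,"dy":0,"dz":0,"claw":0},{"ax":0,"ay":0,"az":0,"dx":0,"dy":0,"dz":0,"claw":0},{"ax":0,"ay":0,"az":0,"dx":0,"dy":0,"dz":0,"claw":0},{"ax":0,"ay":0,"az":0,"dx":0,"dy":0,"dz":0,"claw":0},{"ax":0,"ay":0,"az":0,"dx":0,"dy":0,"dz":0,"claw":0}]}}

```text
time_s: 14.45
tcp_pos: [0.5284, -0.323, 0.1213]
ee_rot: [[-0.045, -0.999, 0.003], [-0.999, 0.045, -0.002], [0.002, -0.003, -1.0]]
wrist_force: [-1.3, 2.5, 10.5]
gripper_width: 0.004
gripper_force: 5.1
```

```bash
python3 m.py
```

```text
tcp [ 0.5284 -0.323   0.1213] yaw -92.58 turn [-0.18 -0.1   0.12] before [-0.   0.4  0.3] after [-0.   0.4  0.3] F [-1.3  2.5 10.5] w 0.0037867331508941726 gf 5.134703750372864 j [-16.  27.  -9.   0. -53.  14.] t 14.45
pad front z 120 [0.097  0.107  0.1893]
bar/upright 17 [[ 0.5101 -0.2285  0.1556]
 [ 0.5138 -0.1985  0.1597]
 [ 0.5168 -0.1915  0.1614]]
0.125 0 0
0.145 17 [ 0.5138 -0.1985  0.1597]
tip z 0 0
tip z 17 0.1683
```

The carriage is about 82 mm down at 10 N. The hook tips and the bar moved down by the same amount, and the bar is still at x 0.514 over the seats. I'm handing in.

```bash
python3 -c "
from station import *
print(finish_job())"
```

```text
the job is handed in; nothing more can be done
None
```

I handed the job in at about 14.5 s, still holding the pad down at about 82 mm (third notch, roughly 10 N), with the basket hanging on both hooks inside the well; no verdict was returned, and the cog was last seen in the basket just before pressing.

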